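# Close up the anaerobic jar

### The job

Close up the anaerobic jar for incubation: set the last culture dish, lid side up, squarely on top of the two dishes already stacked in the jar, then put the grey square cover on the jar so that it sits fully down on the rim with its groove in line with the clamp bar. Swing the clamp bar over the cover and press it down until the catch at the front has snapped over its nose, then let go, leaving the other things on the bench where they are.

Things in the scene. Friction and masses are not known exactly. Their poses are not given: they have to be found in the camera images.
- jar: anaerobic jar, fixed: square clear box 134 mm wide outside, 126 mm inside, floor 6 mm above the bench; grey rim 146 mm square, its top 90 mm up. Origin: centre of its underside; z up, bar's hinge at its back (+x), catch at its front (-x). Hinge ears: x 78 to 98, y -19 to 19, up to z 110 mm. Catch: to x -110, z 120, 24 mm wide
- jar_cover: grey plastic cover, loose, 0.22 kg: flange 146 x 146 x 6 mm over a plug 120 mm square, 8 mm deep (3 mm play each side in the jar). Origin: centre of the plug's underside, z up; flange from z 8 to 14 mm. Central grip block 56 (x) by 36 (y) mm, z 14 to 33 mm, a groove 26 mm wide along its x on top (floor z 29). Seated: origin 82 mm above the bench, x along the jar's x, either way round
- dish_last: the culture dish (clear with a pale filling) to be loaded: flat round lidded dish, 61 mm diameter, 16 mm high, alone on the bench, already lid side up; origin: centre of its underside, z up. About 22 g
- dish_mid: the upper one of the two like dishes stacked in the middle of the jar; origin: centre of its underside, 22 mm above the bench; its top is 38 mm above the bench
- dish_low: the lower one of the two dishes in the jar; origin: centre of its underside, on the jar's floor, between four posts 10 mm high
- clamp_bar (a joint): angle of the steel clamp bar about its hinge (axis along the jar's y): 0 = closed, level over the cover; 1.57 = upright; larger = leaning back (stop 2.15). Can be pressed to -0.035. Stays where it is left. Strip 20 mm wide, 5 mm thick; closed, its straight part has its top 123 mm above the bench from jar x 72 to -60 mm, then it slopes down to a nose ending at x -90, z 98 to 103 mm
- catch (a joint): angle of the spring catch at the jar's front: 0 = at rest, hook over the nose's place; grows (to 0.4) as it is pushed outward, springs back. The nose meets its sloping top at a bar angle of about 0.08 and pushes it outward; slightly below bar angle 0 it snaps over the nose. This takes about 8 to 15 N down at bar_grip
- bar_hinge (a point): on the bar's hinge axis, mid width: 88 mm behind the jar's centre, 98 mm above the bench
- bar_grip (a point): on the top face of the bar's straight part near the nose: 140 mm from the hinge along the bar and 25 mm off it (closed: 25 mm above; upright: 25 mm behind). z: normal of that face (up when closed, backward when upright); x: along the bar to the hinge; y: across. A sprung rubber foot under the bar's middle presses on the cover with about 6 N when closed
- timer: small white kitchen-type timer, 62 x 68 x 20 mm, on the far right; bystander
- marker: white marker pen, 124 mm long, behind the jar on the left; bystander
- amber: brown bottle with black cap, 60 mm diameter, 114 mm high, behind the jar; bystander
- carton: white card box 66 x 98 x 34 mm; bystander
There are look-alikes about, which are no part of the job. What is shaped like the dish_last but purple is not meant.

How it is judged:
By the outcome, as a careful person would: the job done as asked, in the order asked, and still so for the second after the job is handed in, with the robot touching nothing.
It also fails if it takes over 72 s, if anything falls off the work surface, if the arm or the gripper's body presses on something with over 40 N, if the wrist force passes 120 N, or if a joint passes its speed limit or range.

### The arm

A 6-joint arm with a two-finger parallel gripper is mounted at the origin on a cart in front of the work surface, level with it; the furniture and walls round the work are solid. World frame = base frame: x ahead of the robot, y to its left, z up, the work surface at z = 0. Lengths are in m, angles in rad, forces in N, time in s.
With the tool pointing down it reaches from about 0.425 to 0.95 m from the base axis. Payload 3.5 kg.
Tool frame: the origin (TCP) lies between the finger pads; the fingertips stand 22 mm ahead of it and the grasp point (between the pads) lies 3 mm ahead of it (ctrl.nose_length is the z of the fingertips in the tool frame, in m); z points along the fingers, y is the line along which they close (so a half turn about z gives the same grasp; the last joint's range is limited). The gripper opens to 85 mm and grips with 20 to 120 N. Pads are 22 mm wide; open, the fingers measure 114 mm over their backs; the gripper's body (76 mm by 85 mm) begins 54 mm behind the grasp point. The pads swing forward as they close: fully open they stand 13 mm farther back than shut.
Start: joints at [-1.413, 0.286, 1.577, -0, 1.279, -0.15], TCP at [0.205, -0.643, 0.253] pointing down, gripper open.
Joint ranges: [-2.77, 2.77], [-0.9, 2.22], [0.21, 2.48], [-1.53, 4.67], [0.24, 2.81], [-2.84, 2.84]. Speed limits (rad/s): [2.79, 2.79, 3.14, 3.14, 3.14, 3.14].

### API

Orientations are given as a unit quaternion [x, y, z, w].
In Python, from plant import ctrl gives the robot as it stands. The module is installed in compiled form; this text tells all that it offers.
- The arm moves only by the tool send_rows, never from a script. Its argument "rows" is text: rows parted by semicolons, each of 7 numbers parted by spaces: the turn, a rotation vector about the tool's x, y, z in degrees, then the shift along the tool's x, y, z in mm, then the opening, from -1 (shut) to 1 (fully open). A call has 1 to 8 rows; each row is the pose to reach, as a shift and turn from the pose commanded when the call began, along the tool's axes at that moment; what a row does not reach only later rows make up. A row lasts 1/8 s, in which the tool goes at most 62.5 mm and 10.7 degrees, less where a joint would pass 70% of its speed; a pose out of reach is approached as far as the arm can. A call with a gripper value outside its range is refused whole. The fingers move at their own pace and stop on an object; "grip_force" is the grip in N (left out, the last holds). Time passes only in rows, so rows that repeat a pose let the fingers close. It gives the time, the measured TCP pose, the force, the opening and the grip force at its end, in the units of the state.
- ctrl.get_state(): the state, without advancing time (a new reading comes with each control period).
- ctrl.read_camera(name): name is "side" or "top" or "wrist"; returns a dict with "color" (420x560x3 uint8, red, green, blue), "fx", "fy", "cx", "cy" (pixels), "D" ([k1, k2, p1, p2, k3] as OpenCV has them; the pictures are not rectified), "extrinsics" (4x4, takes a point from world to camera coordinates). Camera axes: x right, y down, z forward; pixel columns grow to the right and rows downward; lengths in m; the calibration is good to about 2 mm. A picture is of the moment at which its call begins. There is no depth.
- ctrl.sign_off(): hands the job in; it is judged then, once.
Trained networks look in a picture, given as the dict that the camera call returned (one of the last four; its "shot" number tells which), for a name from the list of things; names that differ only in an ending like _2 or _b are one class to them, and where a whole thing is asked for, a point or a joint stands for the part that bears it (a point fixed in the world has none). Each returns a list of dicts, best first, with "p" (0 to 1); they miss things now and then, are a little off and sometimes report something else, mostly with a low value. They report only what shows in the picture. A call takes as long as a camera call. They do not tell look-alikes from the thing itself.
- ctrl.look_for(picture, target): "position" ([x, y, z] in m, in the coordinates of the camera as it stood for that picture, good to about 4 mm: the middle of the surface that is visible of it).
The state is a dict: "time": time; "qpos": joint angles; "dq": joint speeds; "joint_efforts": joint torques, N m; "eef_pos": TCP position; "tcp_rot": TCP orientation; "contact_force": force on the tool from outside, world axes, zero at the start; "wrist_torque": the same for the moment, N m; "opening": opening from 0.0 (shut) to 1.0 (fully open); "finger_force": force on a finger pad.
Only numpy, scipy, OpenCV 4.12 (cv2) and the standard library are available. Lean on these libraries where they do the work, as an engineer would, in place of code of your own. Each camera call takes 0.05 s, during which the arm holds its last target. There are 200 camera calls.

## Working session

There is one attempt and no reset: what is moved stays moved. The work goes in short steps, Python scripts to look and compute and a tool call to move; the robot and the scene stay as the last step left them, time stands still between calls to the robot, and variables do not carry over. Pictures are saved under pics/ and viewed, at most 10 in all, crops included, and the job is handed in when it is done.

Besides the shell and the picture viewer there is one more tool, called after "Emit:" as a command line: name --argument value ..., lists and objects as JSON in quotes. send_rows: Moves the arm, as the interface text tells. Its arguments: {"type":"object","properties":{"rows":{"type":"string"},"grip_force":{"type":"number"}},"required":["rows"]}

```bash
mkdir -p pics; cat > h.py <<'E'
import numpy as np, cv2
from plant import ctrl
from scipy.spatial.transform import Rotation as R
def K(p): return np.array([[p['fx'],0,p['cx']],[0,p['fy'],p['cy']],[0,0,1.]]),np.array(p['D'],float)
def shot(n,f=None):
    p=ctrl.read_camera(n)
    if f: cv2.imwrite('pics/'+f,p['color'][:,:,::-1])
    return p
def find(p,t,n=4):
    E=np.array(p['extrinsics']); Ei=np.linalg.inv(E)
    return [(round(d['p'],2),np.round((Ei@np.r_[d['position'],1])[:3]*1000,1)) for d in ctrl.look_for(p,t)[:n]]
def ray(p,u,v,z):
    "pixel -> world mm on plane z (mm)"
    k,D=K(p); q=cv2.undistortPoints(np.array([[[u,v]]],float),k,D)[0,0]
    Ei=np.linalg.inv(np.array(p['extrinsics'])); o=Ei[:3,3]; d=Ei[:3,:3]@np.r_[q,1]
    return np.round((o+d*(z/1000-o[2])/d[2])*1000,1)
def proj(p,X):
    k,D=K(p);E=np.array(p['extrinsics']); return cv2.projectPoints(np.array(X,float).reshape(-1,1,3)/1000,cv2.Rodrigues(E[:3,:3])[0],E[:3,3],k,D)[0].reshape(-1,2)
def st():
    s=ctrl.get_state(); r=R.from_quat(s['tcp_rot'])
    print('t',round(s['time'],2),'pos',np.round(np.array(s['eef_pos'])*1000,1),'F',np.round(s['contact_force'],1),'op',round(s['opening'],3),'ff',s['finger_force'])
    return np.array(s['eef_pos'])*1000,r
def go(target,yaw_y=None):
    "shift (tool axes, mm) from now to target mm"
    p,r=st(); print('shift',np.round(r.inv().apply(np.array(target)-p),1))
E
python3 - <<'E'
from h import *
p,r=st(); print(np.round(r.as_matrix(),3))
for n in('top','side'):
    p=shot(n,n+'0.png'); print(n, np.round(np.linalg.inv(p['extrinsics'])[:3,3],2))
    for t in('jar','jar_cover','dish_last','dish_mid','bar_hinge','bar_grip','clamp_bar','catch','amber','timer','marker','carton'): print(t,find(p,t))
E
```

```text
t 0.0 pos [ 204.4 -642.7  251.9] F [-0.2 -0.   1.3] op 1.002 ff 0.0
[[ 0.953  0.303 -0.   ]
 [ 0.303 -0.953  0.002]
 [ 0.    -0.002 -1.   ]]
top [ 0.31 -0.08  1.28]
jar [(0.56, array([511.9,  -7.1,  32.9])), (0.26, array([607.1,  -5.1, 152.8]))]
jar_cover [(0.78, array([467.5, 271.4,  11.9])), (0.46, array([631.5, 174.1,  11.2]))]
dish_last [(0.84, array([ 442.6, -176.7,   11.9])), (0.69, array([635.8, 175.4,   8. ])), (0.65, array([ 450.7, -299. ,   14.9])), (0.32, array([ 509.2, -455.7,   14.2]))]
dish_mid [(0.65, array([480.5, -18.8,  43. ]))]
bar_hinge [(0.6, array([602.9,   3.1, 153.6]))]
bar_grip [(0.69, array([608.9,  -3.1, 151.8]))]
clamp_bar [(0.68, array([603. ,   2.6, 148. ]))]
catch []
amber [(0.68, array([689. , 145.3,  79.7]))]
timer [(0.68, array([ 508.1, -457. ,   13.1]))]
marker [(0.71, array([632.9, 174.2,  10.4]))]
carton [(0.57, array([ 643.1, -442.9,   37.9]))]
side [0.52 0.76 0.58]
jar [(0.58, array([484.3,  10.8,  63.8]))]
jar_cover [(0.79, array([463.7, 288.1,  13.8])), (0.53, array([608.7,  10.1, 180.9]))]
dish_last [(0.64, array([ 453.1, -287. ,   14.2]))]
dish_mid [(0.49, array([467.7, 288.2,  15. ])), (0.18, array([635.8, 182.6,   8.6]))]
bar_hinge [(0.7, array([610.2,   4.4, 181.8])), (0.65, array([465.9, 289.9,  12.8])), (0.17, array([697. , 170.1,  65.7]))]
bar_grip [(0.58, array([609.6,   5.8, 181.6]))]
clamp_bar [(0.74, array([613.9,   6.1, 182. ]))]
catch [(0.59, array([693.8, 172.8,  65.8]))]
amber [(0.79, array([690.2, 170.8,  67.5]))]
timer [(0.5, array([ 506.2, -441. ,   15.7]))]
marker [(0.54, array([638.3, 182.2,  10.4]))]
carton [(0.56, array([ 635.1, -407.4,   37.2]))]
```

```bash
ls pics
```

```text
side0.png
top0.png
```

View pics/top0.png

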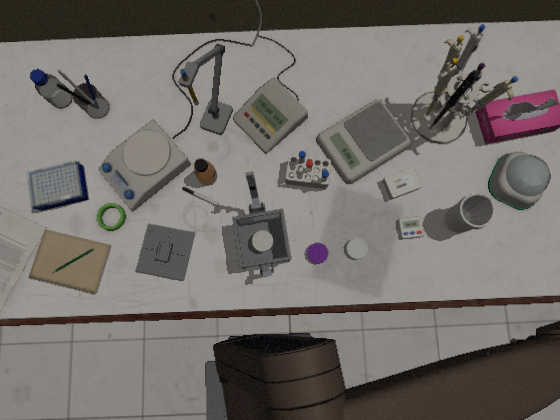

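View pics/side0.png

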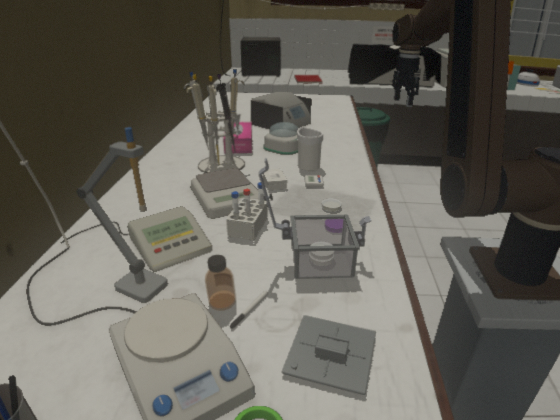

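The top view shows the jar at about (262,240), the cover at (165,252), the pale dish at (357,249) and the purple one at (317,253). The bar leans back, from its hinge at about (256,207) to its tip at (251,175). I'll enlarge the jar and cover for their yaw.

```bash
python3 - <<'E'
import cv2
a=cv2.imread('pics/top0.png')
c=cv2.resize(a[165:285,130:290],None,fx=5,fy=5,interpolation=cv2.INTER_CUBIC); c=cv2.convertScaleAbs(c,alpha=1.6)
cv2.imwrite('pics/c0.png',c)
E
```

```text
(no output)
```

View pics/c0.png

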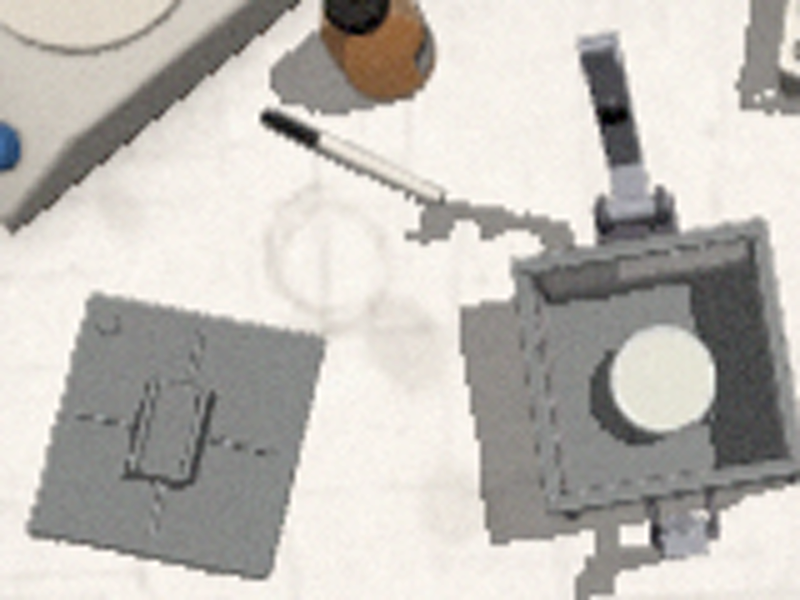

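The crop shows the cover corners at (92,295), (325,340), (270,578) and (30,533), with its groove running bottom-left to top-right. The jar rim corners are at (513,262), (765,222), (803,472) and (553,512). The bar leans back, and the stacked dishes sit at (663,378).

```bash
python3 - <<'E'
from h import *
p=shot('top')
f=lambda c,z:ray(p,130+(c[0]+.0)/5-.4,165+(c[1]+.0)/5-.4,z)
for nm,cs,z in(('cover',[(92,295),(325,340),(270,578),(30,533)],14),('rim',[(513,262),(765,222),(803,472),(553,512)],90)):
    W=np.array([f(c,z) for c in cs]); print(nm,W.tolist(),W.mean(0))
    # order: back-left, back-right, front-right, front-left ; x axis = front->back
    v=(W[0]+W[1]-W[2]-W[3])/2; w=(W[0]+W[3]-W[1]-W[2])/2
    print(np.linalg.norm(v),np.linalg.norm(w),np.degrees(np.arctan2(v[1],v[0])),np.degrees(np.arctan2(-w[0],w[1])))
print('stack',f((663,378),38))
q=proj(p,[450.7,-299,15])
g=cv2.cvtColor(p['color'],cv2.COLOR_RGB2GRAY)
print(q,ray(p,357,249,16))
# dish blob
c=p['color'][225:275,335:380].astype(int); print(c[24,22],c[24,0])
# bar/hinge
for b in (1.8,2.0,2.15): pass
st()
E
```

```text
cover [[552.4, 326.5, 14.0], [519.2, 186.4, 14.0], [380.0, 218.7, 14.0], [411.9, 360.0, 14.0]] [465.875 272.9    14.   ]
143.66778518512768 144.41603962164314 -13.238236350512025 -13.025840646870805
rim [[546.6, 64.5, 90.0], [563.6, -78.5, 90.0], [421.5, -93.6, 90.0], [405.4, 45.0, 90.0]] [484.275 -15.65   90.   ]
142.70253151223355 141.7693284882171 6.963164294917776 6.703934164320338
stack [484.5 -15.5  38. ]
[[358.98459212 248.56009406]] [ 449.5 -292.9   16. ]
[141 142 137] [130 127 121]
t 1.35 pos [ 204.5 -643.3  253.4] F [-0.5 -0.3 -0.6] op 0.996 ff 0.0
```

Emit:
send_rows --rows "0 0 10.7 60 -45 20 1;0 0 10.7 339 -256 133 1;0 0 10.7 339 -256 133 1;0 0 10.7 339 -256 133 1;0 0 10.7 339 -256 133 1;0 0 10.7 339 -256 133 1;0 0 10.7 339 -256 133 1;0 0 10.7 339 -256 133 1" --grip_force 25

```text
time: 2.35
eef_pos: [0.4507, -0.2928, 0.1186]
tcp_rot: [0.998, 0.063, -0.001, -0.001]
contact_force: [-0.4, -0.2, -0.1]
opening: 1.003
finger_force: 0.0
```

```bash
python3 - <<'E'
from h import *
print(ctrl.nose_length)
P,r=st(); print(np.round(r.as_matrix(),3))
p=shot('wrist','w1.png'); print(find(p,'dish_last')); 
for n in('top','side'): q=shot(n); print(find(q,'dish_last',3))
# wrist: bright blob circle
print(proj(p,[[450,-296,16]]), np.round(np.linalg.inv(p['extrinsics'])[:3],3))
E
```

```text
0.022
t 2.35 pos [ 450.7 -292.8  118.6] F [-0.4 -0.2 -0.1] op 1.003 ff 0.0
[[ 0.992  0.126 -0.002]
 [ 0.126 -0.992  0.003]
 [-0.002 -0.003 -1.   ]]
[(0.94, array([ 448.4, -175.2,   17.1])), (0.55, array([ 456.8, -293.4,   12.3]))]
[(0.72, array([ 441.8, -176.6,   17.2]))]
[(0.6, array([ 452.8, -286.5,   15.4]))]
[[284.52241225 223.40076058]] [[ 0.126 -0.951 -0.282  0.523]
 [-0.992 -0.122 -0.033 -0.285]
 [-0.003  0.284 -0.959  0.24 ]]
```

View pics/w1.png

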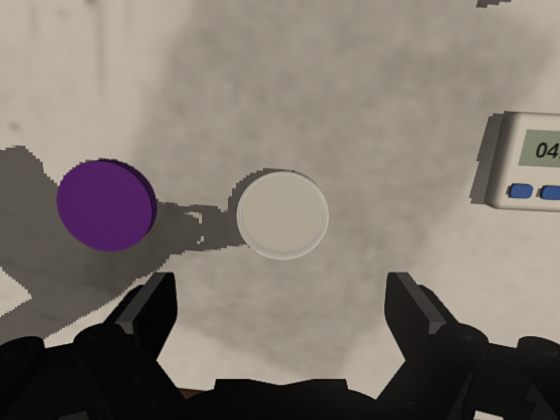

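The wrist view shows the pale dish's top at about (283,214), between the fingers.

```bash
python3 - <<'E'
from h import *
p=shot('wrist')
for a in((238,214),(328,214),(283,170),(283,259),(283,214)): print(ray(p,*a,14))
for y in (-293,-296): go([454,y,20])
E
```

```text
[ 450.9 -270.2   14. ]
[ 458.2 -330.6   14. ]
[ 484.3 -296.7   14. ]
[ 421.8 -304.4   14. ]
[ 454.6 -300.4   14. ]
t 2.7 pos [ 449.8 -298.2  121.1] F [-0.1  0.8  0.8] op 1.003 ff 0.0
shift [  4.7  -4.8 101.1]
t 2.7 pos [ 449.8 -298.2  121.1] F [-0.1  0.8  0.8] op 1.003 ff 0.0
shift [  4.4  -1.8 101.1]
```

Emit:
send_rows --rows "0 0 0 4 2 50 1;0 0 0 4 2 101 1;0 0 0 4 2 101 1;0 0 0 4 2 101 -0.1;0 0 0 4 2 101 -0.3;0 0 0 4 2 101 -0.3;0 0 0 4 2 101 -0.3;0 0 0 4 2 101 -0.3" --grip_force 25

```text
time: 3.7
eef_pos: [0.4558, -0.3, 0.0226]
tcp_rot: [0.998, 0.061, 0.002, 0.002]
contact_force: [-1.4, -0.8, 7.6]
opening: 0.686
finger_force: 26.5
```

```bash
python3 - <<'E'
from h import *
st()
p=shot('wrist'); 
for k in range(3): st(); shot('wrist')
go([484.3,-15.6,150])
E
```

```text
t 3.7 pos [ 455.8 -300.    22.6] F [-1.4 -0.8  7.6] op 0.686 ff 26.527045281836763
t 3.75 pos [ 455.8 -300.    22.5] F [-2.7 -0.9  7.2] op 0.69 ff 26.52725990395993
t 3.8 pos [ 455.8 -300.    22.6] F [-2.1 -0.8  7.3] op 0.687 ff 26.527165233856067
t 3.85 pos [ 455.8 -300.    22.6] F [-2.2  0.   7.6] op 0.691 ff 26.527301406604238
t 3.9 pos [ 455.8 -300.    22.5] F [-1.6 -0.4  6.1] op 0.687 ff 26.526910794200376
shift [  63.1 -278.2 -128.6]
```

Emit:
send_rows --rows "0 0 0 0 0 -60 -0.3;0 0 0 0 0 -122 -0.3;0 0 0 20 -60 -130 -0.3;0 0 0 63 -277 -131 -0.3;0 0 0 63 -277 -131 -0.3;0 0 0 63 -277 -131 -0.3;0 0 0 63 -277 -131 -0.3;0 0 0 63 -277 -131 -0.3"

```text
time: 4.9
eef_pos: [0.4835, -0.0134, 0.1514]
tcp_rot: [0.998, 0.063, 0.001, 0.0]
contact_force: [-0.8, -0.6, -0.3]
opening: 0.687
finger_force: 27.2
```

```bash
python3 - <<'E'
from h import *
p=shot('wrist','w2.png'); st()
print(proj(p,[[484.5,-15.5,38]]))
for n in('wrist','side'):
  q=shot(n); print(n,[ (t,find(q,t,3)) for t in('dish_mid','jar','dish_last','catch')])
P,r=st(); print(np.round(r.as_rotvec(degrees=True),1), np.degrees(np.arctan2(*r.as_matrix()[[1,0],0])))
E
```

```text
t 4.95 pos [483.6 -14.7 151.3] F [-0.8 -0.7 -0.4] op 0.686 ff 27.20615171128884
[[282.48029487 216.73324923]]
wrist [('dish_mid', [(0.82, array([497.9, -18.5,  38.4]))]), ('jar', [(0.73, array([522.1,  -4.6,  80.2])), (0.56, array([394.6, -31.4,  75.7])), (0.29, array([582.6,  -7.3, 111.2]))]), ('dish_last', [(0.68, array([391.1, -30.5,  76. ])), (0.6, array([485.2, -13. , 142.5])), (0.59, array([ 447.5, -171.9,   17.7]))]), ('catch', [(0.65, array([391.3, -29.9,  76.6])), (0.3, array([487. , -15.3, 143.5]))])]
side [('dish_mid', [(0.64, array([483. , -38.1,  33.6]))]), ('jar', [(0.9, array([487.6,   6.7,  60.1]))]), ('dish_last', [(0.47, array([494.1, -12. , 143.7]))]), ('catch', [])]
t 5.45 pos [483.3 -16.  150.3] F [ 0.1 -0.2 -0.4] op 0.684 ff 27.206254436750896
[-179.7  -10.8    0. ] 6.879575690702285
```

View pics/w2.png

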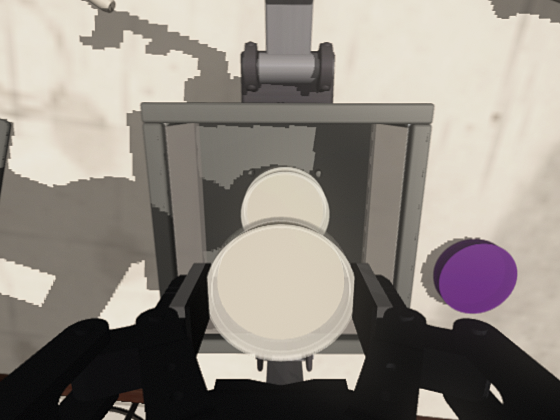

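The wrist view shows the rim back edge level at row 104 (columns 142–433), so the jar's yaw matches the tool's. The dish_mid edges are at columns 242–328 with its top at row 167. The held dish spans columns 209–353, with its top at row 224.

```bash
python3 - <<'E'
from h import *
from scipy.optimize import least_squares
p=shot('wrist'); g=cv2.cvtColor(p['color'],cv2.COLOR_RGB2GRAY)
P,r=st()
th=np.linspace(0,2*np.pi,361)
def circ(x,y,z,R): return np.c_[x+R*np.cos(th),y+R*np.sin(th),0*th+z]
def fit(z,R,L,Rt,T):
    def f(c):
        q=proj(p,circ(c[0],c[1],z,R)); return [q[:,0].min()-L,q[:,0].max()-Rt,q[:,1].min()-T]
    s=least_squares(f,[484,-15]); return s.x,s.fun
print('mid',fit(38,30.5,242,328.5,167))
print('held',fit(144,30.5,208.5,353,224))
b=[ray(p,u,104,90) for u in(142,433)]; m=(b[0]+b[1])/2
a=np.radians(6.88); print('rim back',b,'jar centre',m-73*np.array([np.cos(a),np.sin(a),0]),np.linalg.norm(b[0]-b[1]))
E
```

```text
t 5.5 pos [483.3 -15.9 150.3] F [-0.1  0.5 -0.5] op 0.689 ff 27.206121784402058
mid (array([488.62767143, -19.42436032]), array([-1.03379756,  1.03341099,  0.07096175]))
held (array([483.19123019, -16.88993633]), array([-3.14195624,  3.14092152,  0.3707741 ]))
rim back [array([549.4,  59.8,  90. ]), array([566.5, -82.1,  90. ])] jar centre [485.47565715 -19.89469145  90.        ] 142.9266245316106
```

Emit:
send_rows --rows "0 0 0 3 2 30 -0.3;0 0 0 3 2 60 -0.3;0 0 0 3 2 70 -0.3;0 0 0 3 2 70 -0.3;0 0 0 3 2 70 -0.3"

```text
time: 6.12
eef_pos: [0.4875, -0.0174, 0.0815]
tcp_rot: [0.998, 0.06, 0.001, 0.0]
contact_force: [-0.3, 0.2, 0.6]
opening: 0.689
finger_force: 27.2
```

```bash
python3 - <<'E'
from h import *
p=shot('wrist');p=shot('wrist'); st()
cv2.imwrite('pics/w3.png',cv2.resize(p['color'][80:360,150:420,::-1],None,fx=2.1,fy=2.1,interpolation=cv2.INTER_CUBIC))
E
```

```text
t 6.22 pos [487.5 -17.3  81.7] F [0.3 0.2 0.3] op 0.689 ff 27.20617456245236
```

View pics/w3.png

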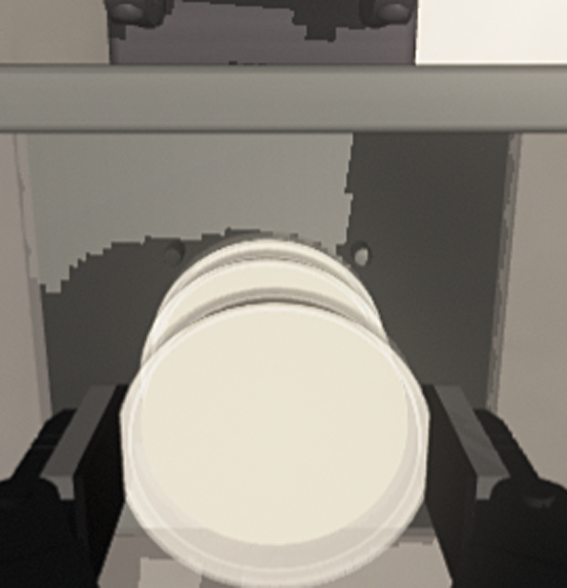

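The wrist crop shows the arc of the mid dish's top at about (272,262), spanning columns ~143–388. The held dish spans 122–428 with its top arc at 303.

```bash
python3 - <<'E'
from h import *
p=shot('wrist'); P,r=st()
th=np.linspace(0,2*np.pi,361)
circ=lambda x,y,z,R=30.5: np.c_[x+R*np.cos(th),y+R*np.sin(th),0*th+z]
def ext(c): 
    q=(proj(p,c)-[150,80])*2.1; i=q[:,1].argmin(); return np.round([q[:,0].min(),q[:,0].max(),q[i,0],q[i,1]])
print('held top',ext(circ(P[0],P[1],P[2]-22.5+16)))
print('held bot',ext(circ(P[0],P[1],P[2]-22.5)))
for x,y in((487,-17.5),(484.5,-15.5),(488.5,-19.5)):
    for z in (38,22): print(x,y,z,ext(circ(x,y,z)))
E
```

```text
t 6.28 pos [487.4 -17.3  81.5] F [ 0.1  0.3 -0.3] op 0.69 ff 27.206321298144758
held top [112. 428. 270. 302.]
held bot [128. 413. 270. 277.]
487 -17.5 38 [145. 398. 271. 254.]
487 -17.5 22 [155. 388. 271. 238.]
484.5 -15.5 38 [136. 388. 261. 263.]
484.5 -15.5 22 [147. 379. 262. 247.]
488.5 -19.5 38 [153. 407. 280. 249.]
488.5 -19.5 22 [163. 396. 280. 233.]
```

Emit:
send_rows --rows "0 0 0 -1.5 -2 10 -0.3;0 0 0 -1.5 -2 18 -0.3;0 0 0 -1.5 -2 20 -0.3;0 0 0 -1.5 -2 21 -0.3;0 0 0 -1.5 -2 21.5 -0.3;0 0 0 -1.5 -2 21.5 -0.3"

```text
time: 7.02
eef_pos: [0.4846, -0.0152, 0.0608]
tcp_rot: [0.998, 0.061, -0.002, -0.0]
contact_force: [-8.6, 1.7, 18.5]
opening: 0.689
finger_force: 28.1
```

Emit:
send_rows --rows "0 0 0 0 0 -0.7 -0.3;0 0 0 0 0 -0.7 0.65;0 0 0 0 0 -0.7 0.65;0 0 0 0 0 -0.7 0.65;0 0 0 0 0 -10 0.65;0 0 0 0 0 -50 0.65;0 0 0 0 0 -105 0.65;0 0 0 0 0 -105 1"

```text
time: 8.02
eef_pos: [0.4882, -0.0161, 0.1697]
tcp_rot: [0.998, 0.061, 0.006, 0.002]
contact_force: [-0.0, 0.3, 0.1]
opening: 0.991
finger_force: 0.0
```

```bash
python3 - <<'E'
from h import *
p=shot('wrist');p=shot('wrist','w4.png'); P,r=st()
th=np.linspace(0,2*np.pi,361)
print(proj(p,[[485,-15.5,54]]))
cv2.imwrite('pics/w4.png',cv2.resize(p['color'][120:320,180:380,::-1],None,fx=3,fy=3,interpolation=cv2.INTER_CUBIC))
q=shot('top'); cv2.imwrite('pics/t4.png',cv2.resize(q['color'][200:280,230:290,::-1],None,fx=6,fy=6))
print(find(q,'dish_last'))
go([466,273,200])
E
```

```text
t 8.12 pos [485.1 -15.4 164.7] F [ 0.1 -0.3 -1.1] op 0.997 ff 0.0
[[278.49657614 220.49949068]]
[(0.62, array([ 448.1, -177.5,   15.8])), (0.54, array([615.9,  -0.8, 182.7]))]
t 8.22 pos [483.8 -15.1 162.5] F [ 0.1 -0.6  0.4] op 1.001 ff 0.0
shift [  17.  -288.2  -37.3]
```

View pics/w4.png

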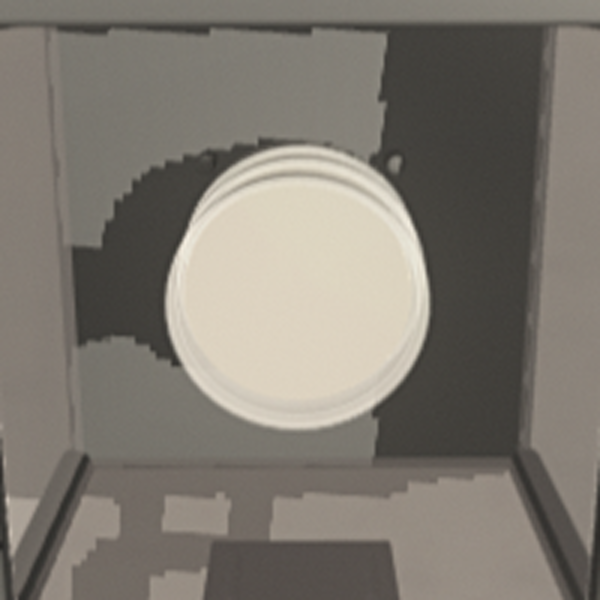

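The wrist crop shows three evenly stepped dish arcs at rows 145, 160 and 175, all centred at column ~300, so the stack is square. Next is the cover.

Emit:
send_rows --rows "0 0 0 5 -60 0 1;0 0 10 17 -288 5 1;0 0 20 17 -288 10 1;0 0 20 17 -288 10 1;0 0 20 17 -288 10 1;0 0 20 17 -288 10 1;0 0 20 17 -288 10 1;0 0 20 17 -288 10 1"

```text
time: 9.22
eef_pos: [0.4668, 0.2713, 0.1531]
tcp_rot: [0.993, -0.115, -0.001, 0.0]
contact_force: [-0.9, 0.1, 0.1]
opening: 0.997
finger_force: 0.0
```

```bash
python3 - <<'E'
from h import *
for k in range(4): p=shot('wrist','w5.png')
P,r=st(); print(np.degrees(np.arctan2(*r.as_matrix()[[1,0],0])),find(p,'jar_cover'))
E
```

```text
t 9.43 pos [467.3 271.7 153.9] F [ 0.9  0.7 -0.2] op 0.996 ff 0.0
-13.165229028823699 [(0.72, array([481. , 271.8,  17.4]))]
```

View pics/w5.png

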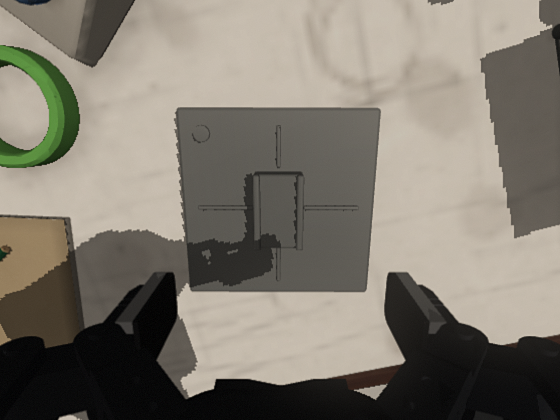

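The wrist view shows the cover square to the tool, with corners at (178,108), (380,108), (366,291) and (190,291). The groove runs along the tool x axis, and the block spans columns 254–303.

```bash
python3 - <<'E'
from h import *
p=shot('wrist'); W=np.array([ray(p,*c,14) for c in((178,108),(380,108),(366,291),(190,291))])
v=(W[0]+W[1]-W[2]-W[3])/2; w=(W[0]+W[3]-W[1]-W[2])/2
print(W.mean(0),np.linalg.norm(v),np.linalg.norm(w),np.degrees(np.arctan2(v[1],v[0])),np.degrees(np.arctan2(-w[0],w[1])))
c=W.mean(0); c[2]=38; go(c)
E
```

```text
[468.325 272.75   14.   ] 144.6542861445868 144.16907608776583 -13.512679908463227 -13.130152059545145
t 9.53 pos [467.2 272.  154. ] F [-0.2 -0.4 -0.4] op 1.005 ff 0.0
shift [  0.9  -1.  116. ]
```

Emit:
send_rows --rows "0 0 0 1 -1 60 1;0 0 0 1 -1 112 1;0 0 0 1 -1 116 0.3;0 0 0 1 -1 116 -0.5;0 0 0 1 -1 116 -0.6;0 0 0 1 -1 116 -0.6;0 0 0 1 -1 116 -0.6" --grip_force 60

```text
time: 10.4
eef_pos: [0.4705, 0.2742, 0.041]
tcp_rot: [0.994, -0.114, 0.003, -0.001]
contact_force: [0.4, -0.8, 5.9]
opening: 0.403
finger_force: 63.7
```

Emit:
send_rows --rows "0 0 0 0 0 -30 -0.6;0 0 0 0 0 -80 -0.6;0 0 0 0 0 -140 -0.6;0 0 0 0 0 -142 -0.6;0 0 0 0 0 -142 -0.6"

```text
time: 11.02
eef_pos: [0.4674, 0.2732, 0.1795]
tcp_rot: [0.994, -0.114, -0.0, 0.0]
contact_force: [-0.6, -0.0, -3.0]
opening: 0.403
finger_force: 62.7
```

```bash
python3 - <<'E'
from h import *
for k in range(3): p=shot('wrist')
go([484.5,-15.7,180])
P,r=st(); x=r.as_matrix()[:,0]; y=r.as_matrix()[:,1]
# predicted corners of cover flange top (27 mm below TCP) if centred
C=[P+a*73*x+b*73*y+[0,0,-27] for a,b in((1,-1),(1,1),(-1,1),(-1,-1))]; print(np.round(proj(p,C)))
cv2.imwrite('pics/w6.png',p['color'][:,:,::-1])
E
```

```text
t 11.18 pos [466.5 272.8 177.1] F [ 0.6  0.9 -2.1] op 0.404 ff 62.66222655773163
shift [ 82.7 276.9  -2.4]
t 11.18 pos [466.5 272.8 177.1] F [ 0.6  0.9 -2.1] op 0.404 ff 62.66222655773163
[[ 98. 107.]
 [461. 107.]
 [420. 401.]
 [139. 401.]]
```

View pics/w6.png

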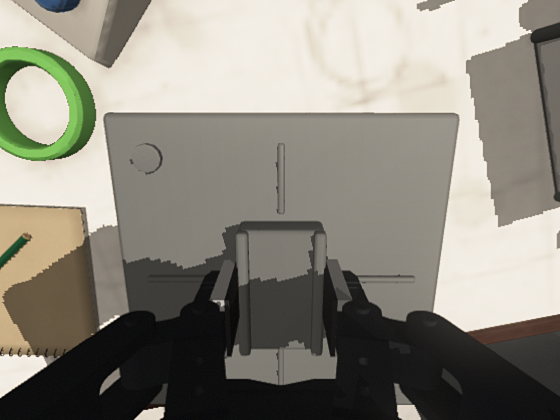

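The view shows the cover held square, with its back edge at row 113 and corners at columns 104 and 458.

```bash
python3 - <<'E'
from h import *
from scipy.optimize import least_squares
p=shot('wrist'); P,r=st(); M=r.as_matrix()
def f(c): # cover centre offset in tool axes (x,y) and depth of flange top
    X=[P+M@np.array([c[0]+73,c[1]+s*73,c[2]]) for s in(-1,1)]; return (proj(p,X)-[[104,113],[458,113]]).ravel()
s=least_squares(f,[0,0,27.]); print(s.x,s.fun)
E
```

```text
t 11.22 pos [466.7 272.8 177.3] F [ 0.6  0.7 -3. ] op 0.398 ff 62.6628515124321
[-2.27708799  0.73313154 30.26522822] [ 0.00026177 -0.08339048  0.00018316  0.08340682]
```

Emit:
send_rows --rows "0 0 -10 20 60 -2 -0.6;0 0 -20 85 275.6 -2 -0.6;0 0 -20 85 275.6 -2 -0.6;0 0 -20 85 275.6 -2 -0.6;0 0 -20 85 275.6 -2 -0.6;0 0 -20 85 275.6 -2 -0.6;0 0 -20 85 275.6 -2 -0.6;0 0 -20 85 275.6 -2 -0.6"

```text
time: 12.22
eef_pos: [0.4882, -0.0131, 0.1811]
tcp_rot: [0.998, 0.061, -0.001, -0.0]
contact_force: [0.1, -0.5, -2.6]
opening: 0.404
finger_force: 62.8
```

```bash
python3 - <<'E'
from h import *
for k in range(3): p=shot('wrist')
P,r=st(); print(np.degrees(np.arctan2(*r.as_matrix()[[1,0],0])))
q=shot('top'); 
a=cv2.resize(q['color'][185:285,220:310,::-1],None,fx=5,fy=5,interpolation=cv2.INTER_CUBIC)
b=cv2.resize(shot('side')['color'][150:300,240:390,::-1],None,fx=3.33,fy=3.33,interpolation=cv2.INTER_CUBIC)
b=b[:500,:]; cv2.imwrite('pics/t7.png',np.hstack([a[:499,:330],b[:499,:465]]))
cv2.imwrite('pics/w7.png',p['color'][:,:,::-1])
E
```

```text
t 12.38 pos [488.5 -13.2 181.7] F [ 0.3 -0.3 -2.4] op 0.403 ff 62.75342345237732
7.048952761386805
```

View pics/w7.png

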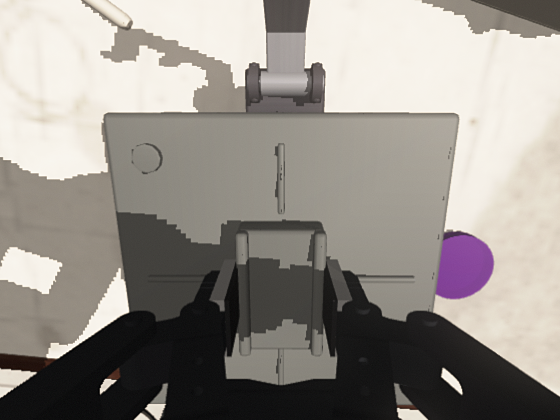

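The wrist view shows the cover square over the jar: back edge at row 113, columns 104–458, centre 281. The hinge is centred at column 285.5 behind it. I'll work out the lateral offset from that.

```bash
python3 - <<'E'
from h import *
p=shot('wrist'); P,r=st(); M=r.as_matrix()
h=ray(p,285.5,83,103); c=ray(p,281,113,P[2]-30); 
a=np.radians(6.9); X=np.array([np.cos(a),np.sin(a),0]); Y=np.array([-X[1],X[0],0])
for n,v in(('hinge',h),('cov',c),('TCP',P),('jar top est',np.array([484.3,-15.7,0])),('jar wrist est',np.array([485.5,-19.9,0])),('jar fin',np.array([485,-17,0]))): print(n,v, 'along',v@X,'lat',v@Y)
# edge scan in w2 & w4 for rim inner side edges at row
q=shot('top'); 
for t in('jar','jar_cover','clamp_bar','bar_grip','bar_hinge'): print(t,find(q,t,2))
E
```

```text
t 12.53 pos [488.6 -13.7 181.9] F [ 0.2 -0.8 -2.7] op 0.403 ff 62.7532222867012
hinge [574.   -6.4 103. ] along 569.07383849896 lat -75.31219247943588
cov [559.   -5.8 151.9] along 554.2545604733191 lat -72.91448549175851
TCP [488.64393504 -13.72703282 181.87507816] along 483.4557317755787 lat -72.33175028491092
jar top est [484.3 -15.7   0. ] along 478.9062323267265 lat -73.76856131591188
jar wrist est [485.5 -19.9   0. ] along 479.5929664139363 lat -78.08230635861713
jar fin [485 -17   0] along 479.4449845755921 lat -75.14324164760441
jar [(0.64, array([606.1,  -7.7, 135.6]))]
jar_cover [(0.95, array([454.2, -71.6, 155.8]))]
clamp_bar [(0.64, array([ 6.135e+02, -2.000e-01,  1.858e+02]))]
bar_grip [(0.49, array([616.9,  -1.4, 193.2]))]
bar_hinge [(0.66, array([608.6,   2.6, 190.3]))]
```

Emit:
send_rows --rows "0 0 0 -1.5 2 20 -0.6;0 0 0 -1.5 2 44 -0.6;0 0 0 -1.5 2 46 -0.6;0 0 0 -1.5 2 46 -0.6"

```text
time: 13.32
eef_pos: [0.4878, -0.0166, 0.1364]
tcp_rot: [0.998, 0.06, 0.0, 0.0]
contact_force: [0.3, -0.3, -2.8]
opening: 0.401
finger_force: 62.7
```

Emit:
send_rows --rows "0 0 0 0 0 1.5 -0.6;0 0 0 0 0 3 -0.6;0 0 0 0 0 4.5 -0.6;0 0 0 0 0 6 -0.6;0 0 0 0 0 6 -0.6"

```text
time: 13.95
eef_pos: [0.4872, -0.0164, 0.1297]
tcp_rot: [0.998, 0.06, -0.0, -0.0]
contact_force: [0.5, 1.0, -2.6]
opening: 0.403
finger_force: 62.7
```

Emit:
send_rows --rows "0 0 0 0 0 1.5 -0.6;0 0 0 0 0 3 -0.6;0 0 0 0 0 4.5 -0.6;0 0 0 0 0 5 -0.6;0 0 0 0 0 5 -0.6"

```text
time: 14.58
eef_pos: [0.4874, -0.0165, 0.1248]
tcp_rot: [0.998, 0.06, -0.0, -0.0]
contact_force: [-0.3, 0.2, -2.5]
opening: 0.404
finger_force: 62.7
```

Emit:
send_rows --rows "0 0 0 0 0 1 -0.6;0 0 0 0 0 2 -0.6;0 0 0 0 0 3 -0.6;0 0 0 0 0 3 -0.6"

```text
time: 15.08
eef_pos: [0.4875, -0.0165, 0.123]
tcp_rot: [0.998, 0.06, -0.0, -0.0]
contact_force: [-4.2, -0.6, 4.8]
opening: 0.405
finger_force: 63.6
```

Emit:
send_rows --rows "0 0 0 0 0 0 0.4;0 0 0 0 0 0 0.4;0 0 0 0 0 0 0.4;0 0 0 0 0 -15 0.4;0 0 0 0 0 -60 0.4;0 0 0 0 0 -110 0.4;0 0 0 0 0 -110 0.4;0 0 0 0 0 -110 0.4"

```text
time: 16.08
eef_pos: [0.4873, -0.0164, 0.2323]
tcp_rot: [0.998, 0.061, 0.0, 0.0]
contact_force: [-0.6, 0.0, -1.7]
opening: 0.699
finger_force: 0.0
```

```bash
cat >> h.py <<'E'
A=np.radians(6.9); JX=np.array([np.cos(A),np.sin(A),0]); JY=np.array([-JX[1],JX[0],0]); J0=np.array([484.6,-16.3,0])
def jw(x,y,z): return J0+x*JX+y*JY+[0,0,z]
def bar(th,s,o,y=0): return jw(88-s*np.cos(th)+o*np.sin(th),y,98+s*np.sin(th)+o*np.cos(th))
E
python3 - <<'E'
from h import *
for k in range(2): p=shot('wrist')
st()
q=shot('top','t8.png'); s=shot('side','s8.png')
for th in(1.6,1.7,1.8,1.9,2.0,2.1): print(th,'top tip',np.round(proj(q,[bar(th,178,2),bar(th,148,22)]).ravel(),1),'side',np.round(proj(s,[bar(th,178,2),bar(th,148,22)]).ravel(),1))
for n,v in(('top',q),('side',s),('wrist',p)): print(n,[(t,find(v,t,2)) for t in('jar_cover','bar_grip')])
print(proj(p,[jw(0,0,111),jw(28,13,115),jw(28,-13,115),jw(73,73,96),jw(73,-73,96)]).round())
E
```

```text
t 16.18 pos [486.5 -16.3 230.6] F [-0.7  0.5  0.1] op 0.694 ff 0.0
1.6 top tip [251.4 187.9 251.2 183.7] side [282.9 155.9 273.9 169.3]
1.7 top tip [250.4 181.  250.5 178.5] side [274.5 156.7 267.2 170.8]
1.8 top tip [249.4 174.6 249.8 173.7] side [266.3 158.3 260.6 172.9]
1.9 top tip [248.6 168.6 249.2 169.3] side [258.3 160.6 254.4 175.6]
2.0 top tip [247.8 163.2 248.7 165.4] side [250.6 163.6 248.5 178.8]
2.1 top tip [247.2 158.3 248.3 162.1] side [243.4 167.3 243.1 182.6]
top [('jar_cover', [(0.88, array([461.7, -65.5,  93.4]))]), ('bar_grip', [(0.73, array([616.1,  -3.3, 206. ]))])]
side [('jar_cover', [(0.55, array([478.8,   1.2,  96.1]))]), ('bar_grip', [(0.88, array([606.4,   5.5, 181. ]))])]
wrist [('jar_cover', []), ('bar_grip', [(0.56, array([595.7,  -1.1, 107.4]))])]
[[279. 217.]
 [260. 180.]
 [298. 180.]
 [175. 111.]
 [384. 111.]]
```

```bash
python3 - <<'E'
from h import *
go(bar(1.84,140,22.5)+[0,0,9])
w=bar(1.84,140,22.5)
_,r=st()
for th in np.arange(1.84,-0.07,-0.15): print(round(th,2),np.round(r.inv().apply(bar(th,140,22.5)-w),0))
E
```

```text
t 16.57 pos [487.3 -16.5 231.5] F [0.3 0.3 0.4] op 0.701 ff 0.0
shift [144.3  -0.4  -4.6]
t 16.57 pos [487.3 -16.5 231.5] F [0.3 0.3 0.4] op 0.701 ff 0.0
1.84 [0. 0. 0.]
1.69 [-20.  -0.  -7.]
1.54 [-41.  -0. -12.]
1.39 [-62.  -0. -13.]
1.24 [-83.  -0. -11.]
1.09 [-104.   -0.   -5.]
0.94 [-123.   -0.    3.]
0.79 [-141.   -0.   14.]
0.64 [-158.   -0.   27.]
0.49 [-172.   -0.   43.]
0.34 [-183.   -0.   61.]
0.19 [-192.   -0.   81.]
0.04 [-198.   -0.  101.]
```

Emit:
send_rows --rows "0 0 0 30 0 -4.5 0.4;0 0 0 90 0 -4.5 0.4;0 0 0 144 0 -4.5 0.4;0 0 0 144 0 -4.5 0.4;0 0 0 144 0 -4.5 -0.3;0 0 0 144 0 -4.5 -0.8;0 0 0 144 0 -4.5 -0.9;0 0 0 144 0 -4.5 -0.9" --grip_force 30

```text
time: 17.58
eef_pos: [0.6296, 0.0017, 0.2369]
tcp_rot: [0.998, 0.06, 0.0, -0.001]
contact_force: [-1.5, 4.1, 0.6]
opening: 0.226
finger_force: 31.1
```

```bash
python3 - <<'E'
from h import *
shot('wrist');st();p=shot('side'); print(find(p,'bar_grip',2)); st()
E
```

```text
t 17.62 pos [629.7   1.6 236.9] F [-1.1  4.6  0.9] op 0.227 ff 31.1396361887455
[(0.51, array([602. ,   9. , 158.7]))]
t 17.73 pos [629.9   1.7 236.8] F [-0.8  5.4  1.4] op 0.228 ff 31.207099109888077
```

Emit:
send_rows --rows "0 0 0 -20 -0.7 -7 -0.9;0 0 0 -41 -0.7 -12 -0.9;0 0 0 -62 -0.7 -13 -0.9;0 0 0 -83 -0.7 -11 -0.9;0 0 0 -104 -0.7 -5 -0.9;0 0 0 -104 -0.7 -5 -0.9"

```text
time: 18.48
eef_pos: [0.5262, -0.0109, 0.2407]
tcp_rot: [0.998, 0.06, -0.0, -0.0]
contact_force: [0.5, 4.1, -3.1]
opening: 0.225
finger_force: 29.9
```

```bash
python3 - <<'E'
from h import *
shot('wrist');P,r=st()
p=shot('side'); print(find(p,'bar_grip',2)); p=shot('top'); print(find(p,'bar_grip',2))
for th in(1.2,1.1,1.0): print(bar(th,140,22.5)+[0,0,9])
E
```

```text
t 18.52 pos [526.5 -10.9 240.8] F [-0.4  3.7 -2.9] op 0.229 ff 29.922652691602707
[(0.76, array([552.1,  -1.2, 181. ]))]
[]
[542.41897565  -9.30313514 245.63852151]
[528.82605754 -10.94805897 241.97494314]
[515.66414596 -12.54082529 236.96273976]
```

Emit:
send_rows --rows "0 0 0 -19 -0.5 8 -0.9;0 0 0 -37 -0.5 19 -0.9;0 0 0 -54 -0.5 32 -0.9;0 0 0 -68 -0.5 48 -0.9;0 0 0 -79 -0.5 66 -0.9;0 0 0 -88 -0.5 86 -0.9;0 0 0 -88 -0.5 86 -0.9"

```text
time: 19.6
eef_pos: [0.4378, -0.0216, 0.1544]
tcp_rot: [0.998, 0.061, -0.003, 0.0]
contact_force: [-7.4, 0.3, 2.8]
opening: 0.226
finger_force: 32.0
```

```bash
python3 - <<'E'
from h import *
shot('wrist');P,r=st()
for n in('side','top'): p=shot(n); print(find(p,'bar_grip',2),find(p,'jar_cover',1))
for th in(.3,.25,.2,.15,0,-.035): print(th,(bar(th,140,22.5)+[0,0,9]).round(1))
E
```

```text
t 19.65 pos [438.  -21.6 155. ] F [-7.6  1.4  2.8] op 0.22 ff 31.935768127441406
[(0.83, array([497.6, -10.4, 139.1]))] [(0.8, array([481.9,   4.6,  95.3]))]
[(0.63, array([559.2, -10.4, 126.4])), (0.47, array([549.7, -14.6, 128.3]))] [(0.63, array([536. , -56.4,  96.5]))]
0.3 [445.8 -21.  169.9]
0.25 [442.8 -21.4 163.4]
0.2 [440.2 -21.7 156.9]
0.15 [437.9 -22.  150.2]
0 [433.  -22.5 129.5]
-0.035 [432.3 -22.6 124.6]
```

Emit:
send_rows --rows "0 0 0 -4 0 10 -0.9;0 0 0 -6 0 20 -0.9;0 0 0 -6.5 0 26 -0.9;0 0 0 -7 0 31 -0.9;0 0 0 -7 0 34 -0.9;0 0 0 -7 0 36 -0.9;0 0 0 -7 0 36 -0.9" --grip_force 80

```text
time: 20.82
eef_pos: [0.4302, -0.0225, 0.1194]
tcp_rot: [0.998, 0.061, -0.005, 0.0]
contact_force: [-14.4, -0.6, 7.0]
opening: 0.217
finger_force: 81.4
```

Emit:
send_rows --rows "0 0 0 2 0 -2 -0.2;0 0 0 2 0 -2 -0.2;0 0 0 2 0 -20 0;0 0 0 10 0 -60 0;0 0 0 10 0 -60 -1;0 0 0 10 0 -60 -1;0 0 0 10 0 -60 -1;0 0 0 10 0 -60 -1"

```text
time: 21.82
eef_pos: [0.4419, -0.0206, 0.1782]
tcp_rot: [0.998, 0.06, -0.001, -0.0]
contact_force: [-0.7, -0.3, -1.2]
opening: -0.001
finger_force: 0.0
```

```bash
python3 - <<'E'
from h import *
p=shot('wrist','w9.png');p=shot('wrist','w9.png');P,r=st()
for n in('side','top'): q=shot(n,n+'9.png'); print(n,[(t,find(q,t,2)) for t in('bar_grip','jar_cover','catch')])
print([(t,find(p,t,2)) for t in('bar_grip','catch')])
go(bar(0,130,25)+[0,0,30])
E
```

```text
t 21.93 pos [442.2 -20.7 178.6] F [ 0.7 -0.  -0.9] op -0.004 ff 0.0
side [('bar_grip', [(0.79, array([483. , -11.5, 122.8]))]), ('jar_cover', [(0.95, array([483.3,   9.4,  94.3]))]), ('catch', [(0.52, array([392.7, -21.5, 104.4]))])]
top [('bar_grip', [(0.54, array([547.5, -13.7, 121.6]))]), ('jar_cover', []), ('catch', [])]
[('bar_grip', [(0.83, array([511.3, -15.7, 124.4]))]), ('catch', [])]
t 22.43 pos [442.6 -20.7 179.4] F [-0.6 -0.4 -0.3] op 0.001 ff 0.0
shift [ 0.2  0.7 26.4]
```

Emit:
send_rows --rows "0 0 0 0 0.5 20 -1;0 0 0 0 0.5 28 -1;0 0 0 0 0.5 31 -1;0 0 0 0 0.5 31 -1"

```text
time: 22.92
eef_pos: [0.4427, -0.0213, 0.1485]
tcp_rot: [0.998, 0.06, 0.0, 0.0]
contact_force: [-0.4, -0.7, 0.2]
opening: -0.002
finger_force: 0.0
```

Emit:
send_rows --rows "0 0 0 0 0 1.5 -1;0 0 0 0 0 3 -1;0 0 0 0 0 4 -1;0 0 0 0 0 4 -1"

```text
time: 23.42
eef_pos: [0.4428, -0.0213, 0.1449]
tcp_rot: [0.998, 0.061, 0.0, 0.0]
contact_force: [-2.4, -0.6, 4.6]
opening: -0.004
finger_force: 2.6
```

Emit:
send_rows --rows "0 0 0 0 0 2 -1;0 0 0 0 0 4 -1;0 0 0 0 0 6 -1;0 0 0 0 0 6 -1"

```text
time: 23.92
eef_pos: [0.4427, -0.0214, 0.1431]
tcp_rot: [0.998, 0.061, -0.002, 0.0]
contact_force: [-14.8, 2.2, 29.9]
opening: 0.0
finger_force: 14.9
```

Emit:
send_rows --rows "0 0 0 0 0 1 -1;0 0 0 0 0 1 -1;0 0 0 0 0 -10 -1;0 0 0 0 0 -60 -1;0 0 0 30 0 -110 -1;0 0 0 60 0 -160 -1;0 0 0 60 0 -160 -1;0 0 0 60 0 -160 -1"

```text
time: 24.92
eef_pos: [0.5017, -0.0138, 0.297]
tcp_rot: [0.998, 0.061, -0.001, -0.0]
contact_force: [-0.6, 0.5, -0.8]
opening: 0.0
finger_force: 0.0
```

```bash
python3 - <<'E'
from h import *
shot('wrist');P,r=st()
s=shot('side','s10.png'); a=cv2.imread('pics/side0.png'); b=cv2.imread('pics/side9.png'); c=cv2.imread('pics/s10.png')
pt=proj(s,[jw(-100,0,120),jw(-100,0,100),jw(-90,0,100),jw(-110,0,120)]).round().astype(int); print(pt)
# template match of catch (initial) in later pictures
u0,v0,u1,v1=pt[:,0].min()-4,pt[:,1].min()-6,pt[:,0].max()+8,pt[:,1].max()+10
T=a[v0:v1,u0:u1]
for n,i in(('9',b),('10',c)):
    big=lambda im:cv2.resize(im,None,fx=4,fy=4,interpolation=cv2.INTER_CUBIC)
    m=cv2.matchTemplate(big(i[v0-6:v1+6,u0-10:u1+10]),big(T),cv2.TM_CCOEFF_NORMED); _,mx,_,l=cv2.minMaxLoc(m); print(n,round(mx,3),'shift px',(l[0]-40)/4,(l[1]-24)/4)
# expected shift of hook if catch open 0.2 about pivot at approx z 60
print('open 0.3 ~',proj(s,[jw(-100-12,0,118)])-proj(s,[jw(-100,0,120)]))
print('bar',find(s,'bar_grip',1),find(s,'catch',1))
# upper view: bar nose pixels
q=shot('top','t10.png')
G=lambda f:cv2.imread(f)[:,:,1].astype(int)
print(G('pics/side0.png')[v0:v1:1,u0:u1:1].tolist()); print(G('pics/s10.png')[v0:v1,u0:u1].tolist())
E
```

```text
t 24.98 pos [501.1 -13.8 296.1] F [0.5 0.7 0.2] op 0.002 ff 0.0
[[366 218]
 [365 225]
 [361 225]
 [370 218]]
9 0.963 shift px 0.5 0.25
10 0.971 shift px 0.0 0.0
open 0.3 ~ [[4.92921621 0.65194545]]
bar [(0.94, array([488.7, -11.8, 120.1]))] [(0.44, array([392.7, -23.1, 105.3]))]
[[149, 149, 148, 149, 147, 150, 151, 153, 153, 151, 151, 150, 154, 154, 161, 163, 165, 165, 165, 165, 165], [147, 149, 148, 146, 146, 149, 148, 151, 150, 149, 148, 150, 153, 155, 161, 163, 163, 166, 166, 166, 166], [151, 150, 148, 148, 147, 150, 150, 150, 152, 149, 150, 152, 156, 159, 161, 164, 166, 165, 167, 168, 168], [153, 152, 149, 150, 150, 151, 152, 153, 151, 150, 151, 152, 159, 163, 165, 166, 167, 167, 167, 167, 168], [156, 156, 152, 150, 150, 150, 150, 153, 147, 140, 137, 133, 147, 163, 165, 167, 168, 169, 166, 166, 167], [156, 156, 155, 153, 149, 146, 139, 139, 130, 129, 127, 127, 138, 161, 167, 167, 167, 169, 169, 168, 169], [154, 156, 154, 153, 147, 130, 120, 108, 126, 125, 128, 126, 132, 150, 165, 168, 167, 168, 168, 170, 169], [152, 153, 153, 147, 130, 116, 116, 128, 127, 126, 126, 127, 133, 153,
[... 3286 characters left out ...]
, 143, 135, 137, 89, 74, 80, 114, 163, 168, 168, 169, 169, 170, 170, 170, 171, 169, 170, 169], [148, 149, 150, 146, 131, 85, 73, 82, 117, 163, 167, 169, 168, 170, 170, 169, 169, 171, 170, 170, 170], [145, 143, 143, 143, 128, 86, 75, 84, 119, 163, 166, 166, 166, 167, 168, 168, 168, 169, 170, 169, 169], [99, 92, 89, 92, 92, 76, 77, 92, 133, 164, 170, 168, 168, 166, 167, 168, 168, 168, 167, 168, 169], [69, 66, 68, 67, 71, 74, 76, 97, 145, 166, 169, 170, 169, 170, 168, 170, 169, 168, 168, 167, 167], [65, 67, 78, 75, 72, 75, 75, 98, 145, 166, 170, 170, 171, 171, 169, 170, 168, 169, 169, 169, 169], [70, 91, 120, 105, 78, 74, 73, 98, 146, 166, 170, 171, 171, 170, 170, 169, 167, 166, 169, 169, 170]]
```

In the side picture the catch's pixels match its rest position exactly, and the bar's nose lies under the hook. The press snapped it over, and the tool is clear.

```bash
python3 -c "
from plant import ctrl
print(ctrl.sign_off())"
```

```text
the job is handed in; nothing more can be done
None
```

The jar is closed and handed in at about 25 s of the 72 s allowed: the last dish is on the stack, the cover is on the rim with its groove in line with the bar, and the clamp bar is latched under its catch. The final latch check was by pixel comparison, because the 10 pictures were used up.

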